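# Load a slide carrier into a shielded imaging station

## Task

Load the slide carrier into the imaging station: lift the hinged light shield so that it stays open, set the carrier down flat in the nest (do not drop it) and let go, then lower the shield gently until it is fully closed. Also leave the station's dimmer lever standing straight up (half brightness), and do not disturb the other things on the bench.

Things in the scene. Friction and masses are not known exactly. Their poses are not given: they have to be found in the camera images.
- shield (a joint): opening angle of the light shield, rad: 0 fully closed, growing as its front edge rises, stop at 1.7; starts closed or slightly ajar. Stiff hinge: it stays where it is left; moving it takes 1 to 4 N at the handle. White shallow hood, amber window in its top, 185 mm from hinge to front, 236 mm wide; closed, its top is 22 mm above the hinge line; 40 mm deep skirts at front and sides.
- shield_hinge (a point): the middle of the shield's hinge line, at the station's far edge, 75 mm above the bench. Fixed to the station: y runs along the hinge line (station's left), x points from the nest to the hinge (away from the robot), z up. The nest's centre is 110 mm from it towards -x. The white station base is 280 mm (x) by 250 mm (y), 50 mm high.
- shield_grip (a point): centre of the shield's handle: a black block 40 mm wide (y), 20 x 20 mm across, 35 mm ahead of the middle of the front skirt on a 16 mm wide stem. Pinched across its 40 mm, it can turn between the fingers as the shield swings. Shield closed: 220 mm from shield_hinge towards -x, 5 mm higher; its underside then clears the deck by 20 mm.
- nest (a point): centre of the nest floor, on the dark deck 50 mm above the bench under the shield. y: the nest's long direction, x to the hinge, z up. The carrier lies lengthways along y, either way round, its centre 10 mm above this point. Guides 10 mm high at the ends and corners lean outwards and leave 4.5 mm play all round at the floor; the long sides are free within 65 mm of the middle, for the fingers.
- carrier_center (a point): centre (half-way up) of the loose slide carrier, a grey plastic bar 166 mm long (its x), 44 mm wide (y), 20 mm high (z), about 0.12 kg, with two glass microscope slides end to end on its top. It lies flat on the bench to the robot's left or right of the station.
- dimmer (a joint): angle of the dimmer lever in rad: 0 is straight up, negative leans towards the robot (the station's -x), positive leans away; stops at -0.85 and 0.85. It starts leaning towards the robot. It stays where it is left; moving it takes about 2 N at the ball.
- dimmer_ball (a point): centre of the black ball (30 mm diameter) on the end of the dimmer lever, a 10 mm steel rod that stands on the dark housing on the right-hand (-y) side of the station, 170 mm from the station's middle. The ball is 85 mm from the pivot.
- dimmer_pivot (a point): pivot of the dimmer lever at the top of its housing, 55 mm above the bench; the lever swings about this point's y axis; axes as shield_hinge. With the lever straight up the ball's centre is 85 mm above this point.
- flask_center (a point): bystander: a white flat culture flask lying on the bench, 106 mm long with its grey cap (along x), 52 mm wide, 27 mm high; this point is 13.5 mm above the bench.
- petri_center (a point): bystander: two stacked glass Petri dishes, 92 mm diameter, 36 mm high together; centre.
- beaker_center (a point): bystander: glass beaker, 70 mm diameter, 90 mm high; centre.
- tipbox_center (a point): bystander: open white divided tip box, 85 x 120 x 50 mm high; centre.
- reagent_center (a point): bystander: amber bottle, 68 mm diameter, 150 mm high; centre.

How it is judged:
On the way, in this order (a step that is already met when the one before it is completed fails the run):
1. the shield is lifted well open (more than 1.1 rad) (value of joint shield above 1.1 rad), for 0.2 s.
2. with the shield open, the carrier lies in the nest, let go (horizontal distance between carrier_center and nest below 0.01 m and z of carrier_center in the frame of nest between 0.006 and 0.014 m and angle between the x axis of carrier_center and the y axis of nest, either way round below 0.08 rad and angle between carrier_center's own z axis and vertical below 0.06 rad and value of joint shield above 0.8 rad and contact force between the fingers and carrier below 0.2 N), for 0.2 s.
3. the shield is fully closed (under 0.05 rad) (value of joint shield below 0.05 rad), for 0.2 s.
At the end, for the whole second after the job is handed in: The carrier lies at rest and flat in the nest (centre within 10 mm of the nest's, height within 4 mm, lengthways within 0.08 rad, tilt under 0.06 rad), the shield is closed (under 0.05 rad) and the dimmer lever stands straight up within 0.16 rad (horizontal distance between carrier_center and nest below 0.01 m and z of carrier_center in the frame of nest between 0.006 and 0.014 m and angle between the x axis of carrier_center and the y axis of nest, either way round below 0.08 rad and angle between carrier_center's own z axis and vertical below 0.06 rad and value of joint shield below 0.05 rad and value of joint dimmer between -0.16 and 0.16 rad and linear speed of carrier below 0.02 m/s); the robot touches nothing.
It fails at once if the shield is slammed (closing faster than 2.5 rad/s in its last 0.3 rad) (value of joint shield below 0.3 rad and velocity of joint shield below -2.5 rad/s).
It fails at once if the carrier is dropped (moves faster than 0.65 m/s over the nest) (horizontal distance between carrier_center and nest below 0.03 m and linear speed of carrier above 0.65 m/s).
It fails at once if one of the five bystanders is moved more than 40 mm (distance of any of flask_center, petri_center, beaker_center, tipbox_center, reagent_center from where it was at the start of the episode above 0.04 m).
It also fails if it takes over 72 s, if anything falls off the work surface, if the arm or the gripper's body presses on something with over 40 N, if the wrist force passes 120 N, or if a joint passes its speed limit or range.

## Robot

A 6-joint arm with a two-finger parallel gripper is mounted at the origin on the work surface. World frame = base frame: x ahead of the robot, y to its left, z up, the work surface at z = 0. Lengths are in m, angles in rad, forces in N, time in s.
With the tool pointing down it reaches from about 0.425 to 0.95 m from the base axis. Payload 14.7 kg.
Tool frame: the origin (TCP) lies at the very end of the fingers, on their centre line; the grasp point (between the pads) lies 19 mm behind it (bot.pinch_z is the distance from the TCP to the grasp point, in m); z points along the fingers, y is the line along which they close (so a half turn about z gives the same grasp; the last joint's range is limited). The gripper opens to 85 mm and grips with 20 to 120 N. Pads are 22 mm wide; open, the fingers measure 114 mm over their backs; the gripper's body (76 mm by 85 mm) begins 54 mm behind the grasp point. The pads swing forward as they close: fully open they stand 13 mm farther back than shut.
Start: joints at [-1.208, 0.48, 1.596, -0, 1.065, -0.047], TCP at [0.259, -0.596, 0.231] pointing down, gripper open.
Joint ranges: [-2.75, 2.75], [-0.82, 2.05], [0.23, 2.67], [-1.56, 4.7], [0.09, 2.69], [-2.92, 2.92]. Speed limits (rad/s): [1.89, 1.89, 2.39, 3.01, 3.01, 3.01].

## Interface

Orientations are given as a unit quaternion [x, y, z, w].
In Python, from station import sensors, viewer, job, bot gives the robot as it stands.
- The arm moves only by the shell command python3 -m pendant 'ROWS' [FORCE]. ROWS is JSON, a list of rows, each a list of 5 numbers: the gripper's target within -1 to 1 (fully open at 1, half-way at 0, shut at -1), then the shift along the tool's x, y, z in m, then the turn about the tool's z in degrees. A call has 1 to 20 rows; each row is the pose to reach, as a shift and turn from the pose commanded when the call began, along the tool's axes at that moment; what a row does not reach only later rows make up. A row lasts 1/12 s, in which the tool goes at most 41.7 mm and 7.16 degrees, less where a joint would pass 70% of its speed; a pose out of reach is approached as far as the arm can. A call with a gripper value outside its range is refused whole. The fingers move at their own pace and stop on an object; FORCE is the grip in N (left out, the last holds). Time passes only in rows, so rows that repeat a pose let the fingers close. It gives the time, the measured TCP pose, the force, the opening and the grip force at its end, in the units of the state.
- sensors.get_obs(): the state, without advancing time (a new reading comes with each control period).
- viewer.camera(name): name is "side" or "top"; returns the picture (384x512x3 uint8, blue, green, red); there is no depth.
- viewer.camera_info(name): a dict with "fov_y" (degrees; the focal length in pixels is half the picture's height over the tangent of half this angle, whatever the lens; pixels are square), "cx", "cy" (the principal point, pixels), "rvec" (rotation vector, rad) and "tvec" (3), from world to camera coordinates, as OpenCV has them. Camera axes: x right, y down, z forward; pixel columns grow to the right and rows downward; lengths in m; the calibration is good to about 2 mm. A picture is of the moment at which its call begins. camera_info takes no time and is no camera call.
- job.hand_in(): hands the job in; it is judged then, once.
The state is a dict: "clock": time; "joint_pos": joint angles; "qd": joint speeds; "joint_torque": joint torques, N m; "tool_pos": TCP position; "tool_rot": TCP orientation; "wrist_force": force on the tool from outside, world axes, zero at the start; "wrist_torque": the same for the moment, N m; "gripper_width": finger opening in m; "grasp_force": force on a finger pad.
Only numpy, scipy, OpenCV 4.12 (cv2) and the standard library are available. Lean on these libraries where they do the work, as an engineer would, in place of code of your own. Each camera call takes 0.05 s, during which the arm holds its last target. There are 200 camera calls.

## Working session

There is one attempt and no reset: what is moved stays moved. The work goes in short steps, Python scripts to look and compute and a shell command to move; the robot and the scene stay as the last step left them, time stands still between calls to the robot, and variables do not carry over. Pictures are saved under pics/ and viewed, at most 11 in all, crops included, and the job is handed in when it is done.

```bash
mkdir -p pics; ls; cat > h.py <<'E'
import numpy as np,cv2
from station import sensors,viewer,job,bot
def cam(n):
    i=viewer.camera_info(n);f=192/np.tan(np.radians(i['fov_y'])/2)
    K=np.array([[f,0,i['cx']],[0,f,i['cy']],[0,0,1.]])
    return K,np.array(i['rvec'],float).reshape(3),np.array(i['tvec'],float).reshape(3),i
def ray(n,uv,z):
    K,r,t,i=cam(n);R=cv2.Rodrigues(r)[0];c=-R.T@t
    d=R.T@np.linalg.inv(K)@np.array([*uv,1.])
    return c+d*(z-c[2])/d[2]
def proj(n,p):
    K,r,t,i=cam(n);return cv2.projectPoints(np.array(p,float).reshape(-1,1,3),r,t,K,None)[0].reshape(-1,2)
E
python3 - <<'E'
from h import *
for n in('top','side'):
    im=viewer.camera(n);cv2.imwrite(f'pics/{n}0.png',cv2.resize(im,None,fx=1.5625,fy=1.5625,interpolation=cv2.INTER_CUBIC));print(cam(n)[3]); K,r,t,_=cam(n);print(-cv2.Rodrigues(r)[0].T@t)
print(sensors.get_obs(), bot.pinch_z)
E
```

```text
pics
{'fov_y': 51.55517706676331, 'cx': 253.62978851224221, 'cy': 192.11791377215403, 'rvec': array([ 2.19974446, -2.16282021,  0.05006503]), 'tvec': array([-0.05861939,  0.51469136,  1.40366331])}
[ 0.42682836 -0.07455419  1.43208705]
{'fov_y': 48.83705628939016, 'cx': 249.50616844428177, 'cy': 195.18036170710718, 'rvec': array([ 0.67205369, -2.71595148,  0.98020548]), 'tvec': array([0.45216803, 0.286554  , 1.03345368])}
[0.17999507 0.59743696 0.98247976]
{'clock': 0.1, 'joint_pos': array([-1.20762929e+00,  4.80746905e-01,  1.59683165e+00,  6.34315234e-06,
        1.06506861e+00, -4.65960067e-02]), 'qd': array([-0.00086784, -0.00150967, -0.0024626 ,  0.00125236,  0.00174497,
       -0.00141867]), 'joint_torque': array([ 2.80847038e-03, -9.52250504e+01, -4.31042361e+01, -1.24658068e-04,
        5.23062801e-03, -4.60577974e-05]), 'tool_pos': array([ 0.25884718, -0.59583461,  0.23074322]), 'tool_rot': array([ 9.79085272e-01,  2.03449628e-01, -8.03703476e-05, -5.21105082e-04]), 'wrist_force': array([-0.65275208, -0.29186446,  0.31730387]), 'wrist_torque': array([ 0.01617806,  0.02899568, -0.00851594]), 'grasp_force': 0.0, 'gripper_width': 0.0855081194685631} 0.0187
```

View pics/top0.png

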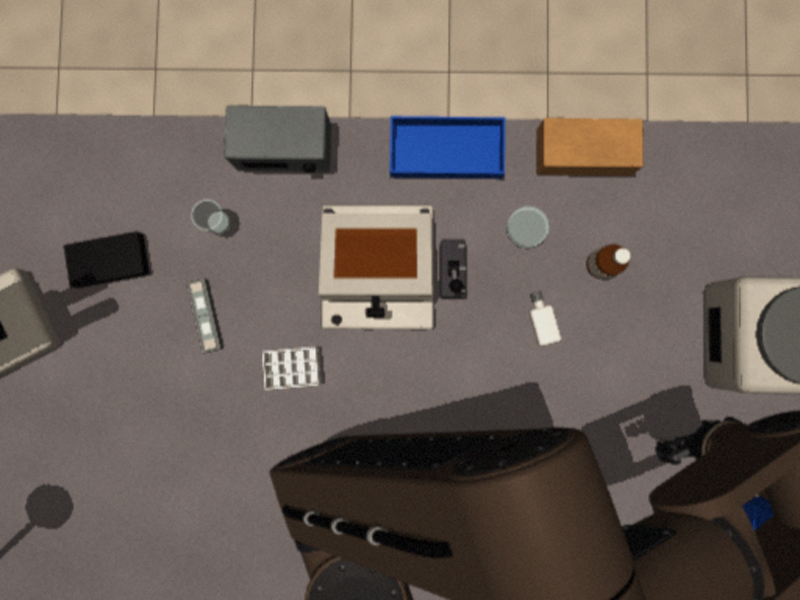

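View pics/side0.png

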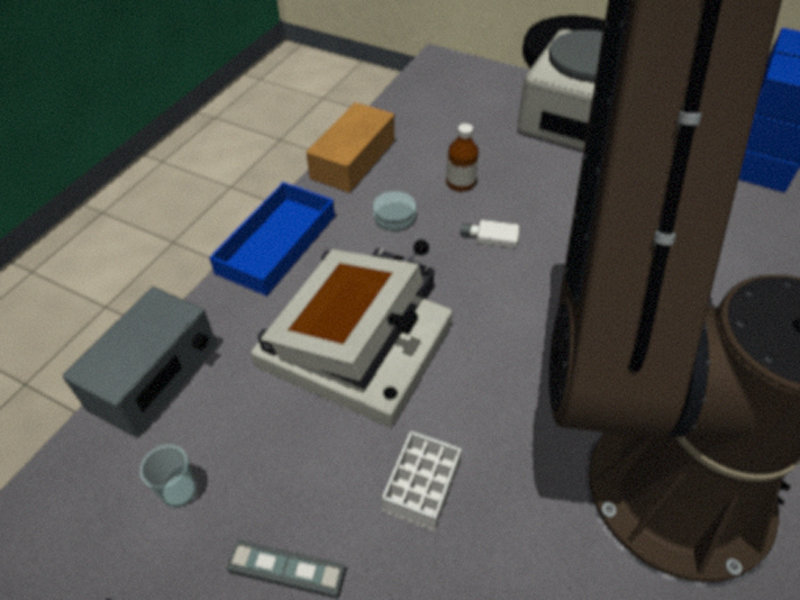

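The top view shows the carrier at about (205,315), the station at (377,265), the handle at (375,307) and the ball at (456,286). In the side view the shield is slightly ajar. I'll take enlarged crops next.

```bash
python3 - <<'E'
from h import *
im=viewer.camera('top');cv2.imwrite('pics/t1.png',cv2.resize(im[125:255,110:310],None,fx=4,fy=4,interpolation=cv2.INTER_CUBIC))
im=viewer.camera('side');cv2.imwrite('pics/s1.png',cv2.resize(im[150:270,145:300],None,fx=5,fy=5,interpolation=cv2.INTER_CUBIC))
E
```

```text
(no output)
```

View pics/t1.png

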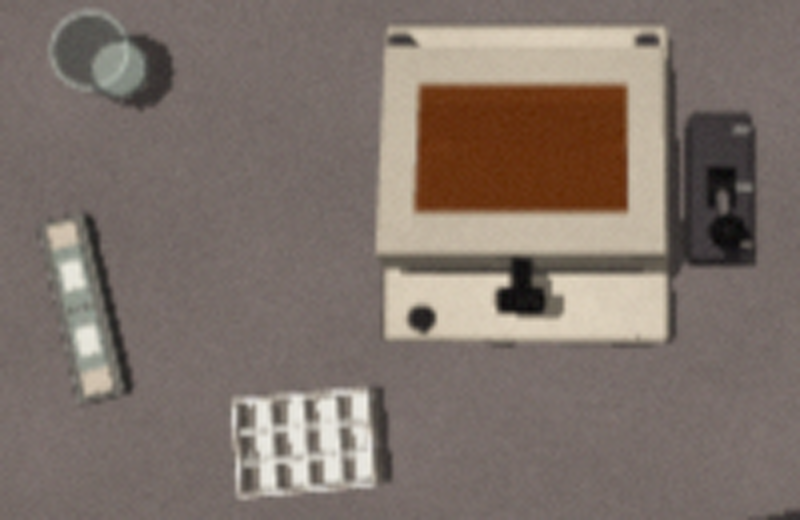

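View pics/s1.png

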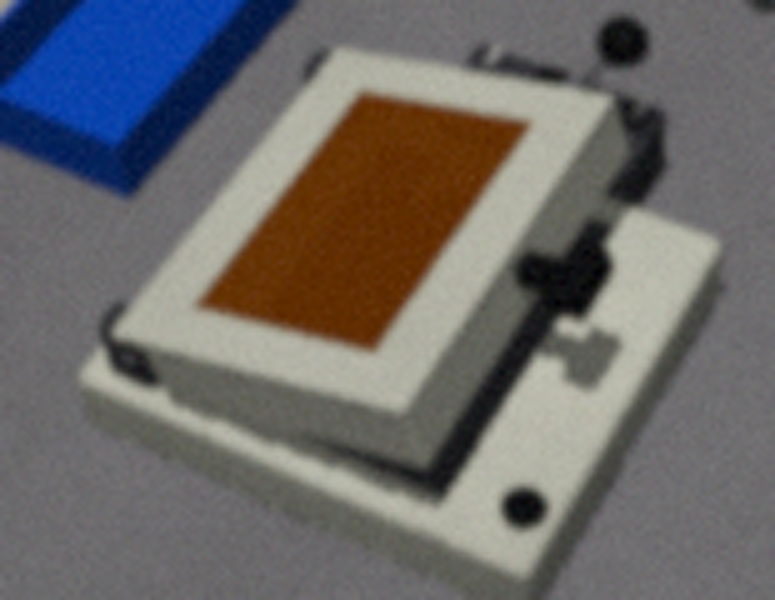

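```bash
cat >> h.py <<'E'
T=lambda u,v:(110+(u+.5)/4-.5,125+(v+.5)/4-.5)
S=lambda u,v:(145+(u+.5)/5-.5,150+(v+.5)/5-.5)
from scipy.optimize import least_squares as LS
def stn(p,q):  # station coords rel. hinge (x,y, world z)
    c,s=np.cos(p[2]),np.sin(p[2]);return [p[0]+c*q[0]-s*q[1],p[1]+s*q[0]+c*q[1],q[2]]
E
python3 - <<'E'
from h import *
for q in [(388,27),(667,27),(668,340),(386,340)]: print('top',ray('top',T(*q),.05).round(4))
for q in [(525,572),(720,240),(83,380)]: print('side',ray('side',S(*q),.05).round(4))
for q in [(42,226),(84,212),(124,388),(83,400),(82,306)]: print('car',ray('top',T(*q),.02).round(4))
# ball & handle triangulated
def tri(a,b):
    r=LS(lambda p:np.r_[proj('top',p)[0]-T(*a),proj('side',p)[0]-S(*b)],[.7,0,.1]);return r.x.round(4),r.fun.round(2)
print('ball',tri((728,231),(623,40)));print('handle',tri((521,300),(572,278)))
print(ray('top',(202/1.5625,216/1.5625),0),ray('top',(292/1.5625,368/1.5625),.05))
E
```

```text
top [0.7252 0.1189 0.05  ]
top [ 0.7286 -0.1267  0.05  ]
top [ 0.4539 -0.1314  0.05  ]
top [0.4497 0.1138 0.05  ]
side [0.4498 0.1156 0.05  ]
side [ 0.4534 -0.1279  0.05  ]
side [0.7191 0.1214 0.05  ]
car [0.547  0.4294 0.02  ]
car [0.5602 0.392  0.02  ]
car [0.4035 0.3504 0.02  ]
car [0.3922 0.3867 0.02  ]
car [0.4759 0.3907 0.02  ]
ball (array([ 0.542 , -0.1766,  0.1271]), array([ 0.09,  0.25, -0.23, -0.02]))
handle (array([ 0.4849, -0.0065,  0.1321]), array([-0.24, -0.6 ,  0.5 ,  0.05]))
[0.70666033 0.40889863 0.        ] [0.35880568 0.17845259 0.05      ]
```

```bash
cat >> h.py <<'E'
def st():
    o=sensors.get_obs();x,y,z,w=o['tool_rot'];return o,np.degrees(np.arctan2(2*(x*y+z*w),1-2*(y*y+z*z)))
def go(p,psi=None,off=0):
    "tool-frame shift and turn to world TCP p, tool-x heading psi deg"
    from scipy.spatial.transform import Rotation as R
    o,h=st();d=R.from_quat(o['tool_rot']).inv().apply(np.array(p)-o['tool_pos'])
    print('shift',d.round(4),'turn',None if psi is None else round(h-psi,2),'| tcp',o['tool_pos'].round(4),'h',round(h,2),'w',round(o['gripper_width'],4),'F',o['wrist_force'].round(1),'t',round(o['clock'],2))
E
python3 -c "
from h import *
go([.542,-.1765,.21],.9)"
```

```text
shift [ 0.4268 -0.2719  0.0211] turn 22.58 | tcp [ 0.2589 -0.596   0.2309] h 23.48 w 0.0855 F [ 0.5 -0.1  0.2] t 0.2
```

```bash
python3 -m pendant '[[0.1,0.427,-0.272,0.021,22.6],[0.1,0.427,-0.272,0.021,22.6],[0.1,0.427,-0.272,0.021,22.6],[0.1,0.427,-0.272,0.021,22.6],[0.1,0.427,-0.272,0.021,22.6],[0.1,0.427,-0.272,0.021,22.6],[0.1,0.427,-0.272,0.021,22.6],[0.1,0.427,-0.272,0.021,22.6],[0.1,0.427,-0.272,0.021,22.6],[0.1,0.427,-0.272,0.021,22.6],[0.1,0.427,-0.272,0.021,22.6],[0.1,0.427,-0.272,0.021,22.6],[0.1,0.427,-0.272,0.021,22.6],[0.1,0.427,-0.272,0.021,22.6],[0.1,0.427,-0.272,0.021,22.6],[0.1,0.427,-0.272,0.021,22.6]]' 25; python3 - <<'E'
from h import *
go([.542,-.1765,.11],.9)
a=viewer.camera('top');b=viewer.camera('side')
c=lambda im,u,v:cv2.resize(im[v:v+110,u:u+75],None,fx=5,fy=5,interpolation=cv2.INTER_CUBIC)
cv2.imwrite('pics/a.png',np.hstack([c(a,250,130),c(b,235,120)]))
E
```

```text
clock: 1.53
tool_pos: [0.5418, -0.1771, 0.2102]
tool_rot: [1.0, 0.008, -0.0, 0.0]
wrist_force: [-0.2, -0.5, -0.2]
gripper_width: 0.047
grasp_force: 0.0
shift [ 0.0003 -0.0006  0.1002] turn -0.02 | tcp [ 0.5418 -0.1771  0.2102] h 0.88 w 0.047 F [-0.2 -0.5 -0.2] t 1.53
```

View pics/a.png

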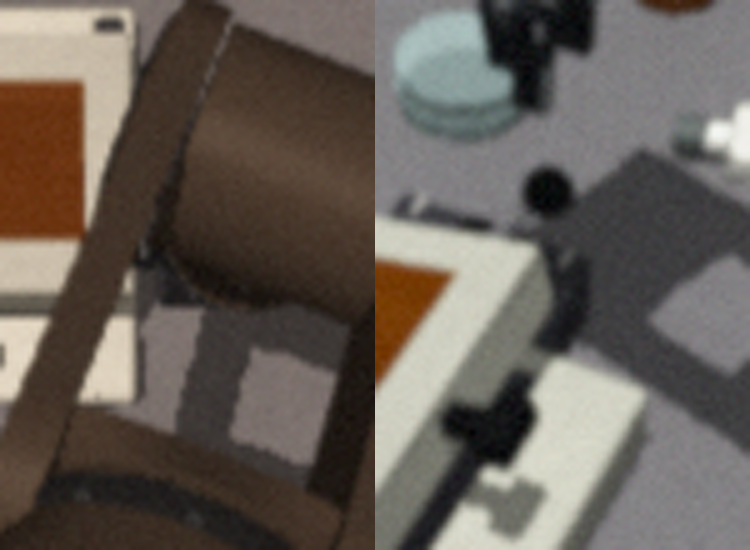

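In the side view (right half), the fingertips at (535,105) stand over the ball at (548,190), which agrees with the estimate. I'll go down and pinch the ball.

```bash
python3 -m pendant '[[0.1,0,0,0.04,0],[0.1,0,0,0.08,0],[0.1,0,0,0.1,0],[-1,0,0,0.1,0],[-1,0,0,0.1,0],[-1,0,0,0.1,0],[-1,0,0,0.1,0],[-1,0,0,0.1,0]]' 25
```

```text
clock: 2.3
tool_pos: [0.5435, -0.1771, 0.1117]
tool_rot: [1.0, 0.007, 0.001, 0.0]
wrist_force: [7.4, 3.9, -20.0]
gripper_width: 0.0281
grasp_force: 26.8
```

```bash
python3 -m pendant '[[-1,0.008,0,-0.004,0],[-1,0.016,0,-0.007,0],[-1,0.024,0,-0.010,0],[-1,0.032,0,-0.012,0],[-1,0.039,0,-0.013,0],[-1,0.045,0,-0.013,0],[-1,0.045,0,-0.013,0],[-1,0.045,0,-0.013,0]]'; python3 - <<'E'
from h import *
go([.587,-.1765,.23],.9)
E
```

```text
clock: 2.97
tool_pos: [0.589, -0.1763, 0.1242]
tool_rot: [1.0, 0.008, 0.001, 0.0]
wrist_force: [0.5, -0.6, 7.9]
gripper_width: 0.0283
grasp_force: 27.7
shift [-0.0018  0.0003 -0.1058] turn -0.01 | tcp [ 0.589  -0.1763  0.1242] h 0.89 w 0.0283 F [ 0.5 -0.6  7.9] t 2.97
```

```bash
python3 -m pendant '[[0.1,0,0,0,0],[0.1,0,0,0,0],[0.1,0,0,0,0],[0.1,0,0,-0.04,0],[0.1,0,0,-0.08,0],[0.1,0,0,-0.11,0],[0.8,-0.1045,-0.168,-0.11,0],[0.8,-0.1045,-0.168,-0.11,0],[0.8,-0.1045,-0.168,-0.11,0],[0.8,-0.1045,-0.168,-0.11,0],[0.8,-0.1045,-0.168,-0.11,0],[0.8,-0.1045,-0.168,-0.11,0],[0.8,-0.1045,-0.168,-0.11,0]]'; python3 - <<'E'
from h import *
go([.485,-.008,.113],.9)
b=viewer.camera('side')
cv2.imwrite('pics/b.png',cv2.resize(b[100:250,150:350],None,fx=4,fy=4,interpolation=cv2.INTER_CUBIC))
E
```

```text
clock: 4.05
tool_pos: [0.4796, -0.0083, 0.2336]
tool_rot: [1.0, 0.009, 0.0, 0.0]
wrist_force: [-0.2, -0.2, 0.0]
gripper_width: 0.0769
grasp_force: 0.0
shift [ 0.0054 -0.0002  0.1206] turn 0.12 | tcp [ 0.4796 -0.0083  0.2336] h 1.02 w 0.0769 F [-0.2 -0.2  0. ] t 4.05
```

View pics/b.png

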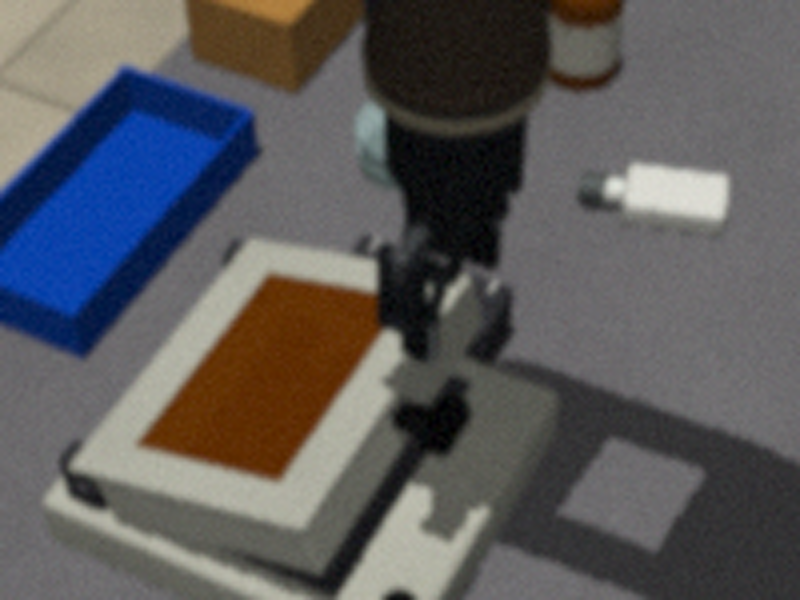

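The handle at (432,415) lies under the open fingers, so I can descend and grip it.

```bash
python3 -m pendant '[[0.8,0.005,0,0.04,0],[0.8,0.005,0,0.08,0],[0.8,0.005,0,0.11,0],[0.8,0.005,0,0.12,0],[-1,0.005,0,0.12,0],[-1,0.005,0,0.12,0],[-1,0.005,0,0.12,0],[-1,0.005,0,0.12,0],[-1,0.005,0,0.12,0]]' 35; python3 - <<'E'
from h import *
go([.485,-.008,.113],.9)
a0=.24;a=np.linspace(a0,1.6,17)[1:]
for t in a: print(t.round(2),np.round([.2199*(np.cos(a0+.0227)-np.cos(t+.0227)),.2199*(np.sin(t+.0227)-np.sin(a0+.0227))],3))
E
```

```text
clock: 4.85
tool_pos: [0.4863, -0.008, 0.115]
tool_rot: [1.0, 0.007, 0.001, -0.001]
wrist_force: [1.1, 23.8, -4.3]
gripper_width: 0.0394
grasp_force: 40.7
shift [-0.0013 -0.      0.002 ] turn -0.1 | tcp [ 0.4863 -0.008   0.115 ] h 0.8 w 0.0394 F [ 1.1 23.8 -4.3] t 4.85
0.32 [0.006 0.018]
0.41 [0.013 0.035]
0.5 [0.021 0.052]
0.58 [0.031 0.068]
0.66 [0.042 0.082]
0.75 [0.055 0.096]
0.84 [0.069 0.109]
0.92 [0.083 0.121]
1.0 [0.099 0.131]
1.09 [0.115 0.14 ]
1.18 [0.132 0.148]
1.26 [0.15  0.154]
1.34 [0.168 0.158]
1.43 [0.186 0.161]
1.52 [0.205 0.163]
1.6 [0.224 0.162]
```

```bash
python3 -m pendant '[[-1,0.006,-0.002,-0.018,0],[-1,0.013,-0.002,-0.035,0],[-1,0.021,-0.002,-0.052,0],[-1,0.031,-0.002,-0.068,0],[-1,0.042,-0.002,-0.082,0],[-1,0.055,-0.002,-0.096,0],[-1,0.069,-0.002,-0.109,0],[-1,0.083,-0.002,-0.121,0]]'; python3 - <<'E'
from h import *
go([.485,-.008,.113],.9)
E
```

```text
clock: 5.52
tool_pos: [0.5692, -0.0065, 0.237]
tool_rot: [1.0, 0.008, 0.001, 0.0]
wrist_force: [7.6, -2.6, -17.7]
gripper_width: 0.039
grasp_force: 37.4
shift [-0.0845  0.0002  0.1238] turn -0.02 | tcp [ 0.5692 -0.0065  0.237 ] h 0.88 w 0.039 F [  7.6  -2.6 -17.7] t 5.52
```

```bash
python3 -m pendant '[[-1,0.018,0,-0.008,0],[-1,0.034,0,-0.017,0],[-1,0.051,0,-0.025,0],[-1,0.069,0,-0.031,0],[-1,0.087,0,-0.035,0],[-1,0.105,0,-0.038,0],[-1,0.124,0,-0.040,0],[-1,0.141,0,-0.040,0],[-1,0.141,0,-0.040,0]]'; python3 - <<'E'
from h import *
go([.485,-.008,.113],.9)
E
```

```text
clock: 6.27
tool_pos: [0.7118, -0.0045, 0.2766]
tool_rot: [1.0, 0.008, 0.002, 0.0]
wrist_force: [1.3, -2.4, 8.3]
gripper_width: 0.0394
grasp_force: 38.2
shift [-0.2274  0.      0.1627] turn -0.03 | tcp [ 0.7118 -0.0045  0.2766] h 0.87 w 0.0394 F [ 1.3 -2.4  8.3] t 6.27
```

```bash
python3 -m pendant '[[1,0,0,0,0],[1,0,0,0,0],[1,0,0,0,0],[1,0,0,0,0],[1,0,0,-0.04,0],[1,0,0,-0.08,0],[1,-0.230,-0.398,-0.08,-14.2],[1,-0.230,-0.398,-0.08,-14.2],[1,-0.230,-0.398,-0.08,-14.2],[1,-0.230,-0.398,-0.08,-14.2],[1,-0.230,-0.398,-0.08,-14.2],[1,-0.230,-0.398,-0.08,-14.2],[1,-0.230,-0.398,-0.08,-14.2],[1,-0.230,-0.398,-0.08,-14.2],[1,-0.230,-0.398,0.12,-14.2],[1,-0.230,-0.398,0.12,-14.2],[1,-0.230,-0.398,0.12,-14.2],[1,-0.230,-0.398,0.12,-14.2],[1,-0.230,-0.398,0.12,-14.2],[1,-0.230,-0.398,0.12,-14.2]]'; python3 - <<'E'
from h import *
go([.476,.39,.012],15.1)
a=viewer.camera('top');b=viewer.camera('side')
cv2.imwrite('pics/c.png',np.hstack([cv2.resize(a[110:220,195:295],None,fx=4,fy=4,interpolation=cv2.INTER_CUBIC),cv2.resize(b[274:384,120:220],None,fx=4,fy=4,interpolation=cv2.INTER_CUBIC)]))
E
```

```text
clock: 7.93
tool_pos: [0.4706, 0.391, 0.1517]
tool_rot: [0.991, 0.132, -0.001, 0.0]
wrist_force: [0.3, -0.5, 0.8]
gripper_width: 0.0855
grasp_force: 0.0
shift [0.0053 0.0023 0.1397] turn 0.02 | tcp [0.4706 0.391  0.1517] h 15.12 w 0.0855 F [ 0.3 -0.5  0.8] t 7.93
```

View pics/c.png

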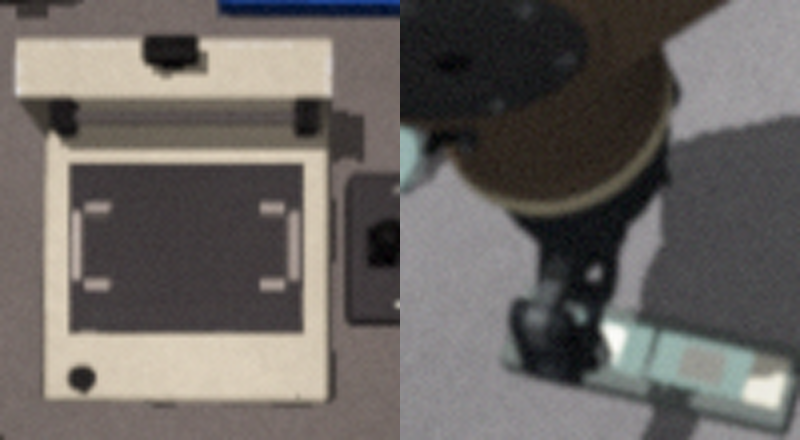

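Left half: the shield stands open and the nest's end guides are at u=76 and 294, with corner guides at v=208 and 284. Right half: the fingers are over the middle of the carrier.

```bash
python3 - <<'E'
from h import *
N=lambda u,v:(195+(u+.5)/4-.5,110+(v+.5)/4-.5)
for n,q in dict(c=(185.2,246),l=(76.5,246),r=(294,246),far=(185,208),near=(185,284)).items(): print(n,ray('top',N(*q),.058).round(4))
go([.476,.39,.006],15.1)
E
python3 -m pendant '[[1,0.0055,0.0025,0.04,0],[1,0.0055,0.0025,0.08,0],[1,0.0055,0.0025,0.12,0],[1,0.0055,0.0025,0.14,0],[1,0.0055,0.0025,0.146,0],[1,0.0055,0.0025,0.146,0],[-1,0.0055,0.0025,0.146,0],[-1,0.0055,0.0025,0.146,0],[-1,0.0055,0.0025,0.146,0],[-1,0.0055,0.0025,0.146,0],[-1,0.0055,0.0025,0.146,0],[-1,0.0055,0.0025,0.146,0]]' 40
```

```text
c [ 0.5854 -0.0052  0.058 ]
l [0.5839 0.0895 0.058 ]
r [ 0.5868 -0.0997  0.058 ]
far [ 0.6186 -0.0044  0.058 ]
near [ 0.5522 -0.0057  0.058 ]
shift [0.0071 0.0018 0.1445] turn 0.1 | tcp [0.4695 0.3904 0.1506] h 15.2 w 0.0856 F [ 0.4 -1.2  0.4] t 8.03
clock: 9.03
tool_pos: [0.48, 0.3901, 0.0103]
tool_rot: [0.991, 0.131, 0.001, -0.001]
wrist_force: [-1.1, -1.8, 14.7]
gripper_width: 0.0427
grasp_force: 38.9
```

```bash
python3 -m pendant '[[-1,0,0,-0.01,0],[-1,0,0,-0.03,0],[-1,0,0,-0.07,0],[-1,0,0,-0.11,0],[-1,0,0,-0.15,0],[-1,0,0,-0.19,0],[-1,0,0,-0.20,0],[-1,0,0,-0.20,0],[-1,0,0,-0.20,0]]'; python3 - <<'E'
from h import *
go([.585,-.005,.205],90.9)
b=viewer.camera('side');cv2.imwrite('pics/d.png',cv2.resize(b[210:384,100:300],None,fx=4,fy=4,interpolation=cv2.INTER_CUBIC)[:600])
E
```

```text
clock: 9.78
tool_pos: [0.479, 0.3895, 0.2092]
tool_rot: [0.991, 0.131, 0.001, -0.0]
wrist_force: [-0.4, 0.4, -1.8]
gripper_width: 0.0425
grasp_force: 42.5
shift [-3.000e-04  4.085e-01  4.000e-03] turn -75.82 | tcp [0.479  0.3895 0.2092] h 15.08 w 0.0425 F [-0.4  0.4 -1.8] t 9.78
```

View pics/d.png

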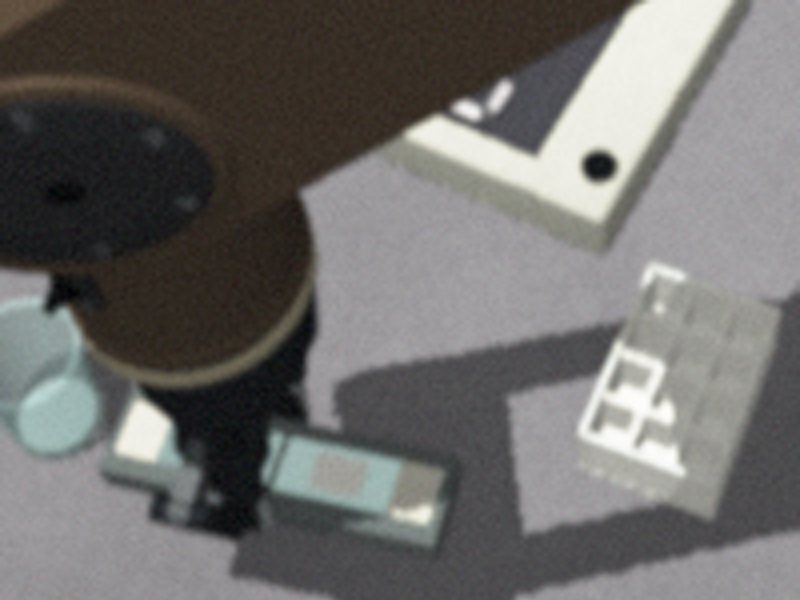

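```bash
python3 - <<'E'
from h import *
D=lambda u,v:(100+(u+.5)/4-.5,210+(v+.5)/4-.5)
P=[ray('side',D(*q),.219) for q in [(460,458),(437,522),(103,462),(137,393)]]
o,h=st();R=np.radians(h);ax=np.array([np.cos(R),np.sin(R)]);ay=np.array([np.sin(R),-np.cos(R)])
for p in P: d=p[:2]-o['tool_pos'][:2]; print(p.round(3),'long',(d@ax).round(4),'lat',(d@ay).round(4))
go([.585,-.005,.205],90.9)
E
```

```text
[0.398 0.348 0.219] long -0.0883 lat 0.0191
[0.392 0.379 0.219] long -0.0864 lat -0.0125
[0.546 0.428 0.219] long 0.075 lat -0.0196
[0.553 0.392 0.219] long 0.0731 lat 0.0162
shift [4.000e-04 4.082e-01 2.900e-03] turn -75.82 | tcp [0.4785 0.3891 0.2078] h 15.08 w 0.0429 F [-0.2  0.7 -2.3] t 9.83
```

```bash
python3 -m pendant '[[-1,0,0.035,0,-7],[-1,0,0.07,0,-14],[-1,0,0.105,0,-21],[-1,0,0.14,0,-28],[-1,0,0.175,0,-35],[-1,0,0.21,0,-42],[-1,0,0.245,0,-49],[-1,0,0.28,0,-56],[-1,0,0.315,0,-63],[-1,0,0.35,0,-70],[-1,0.001,0.38,0,-75.8],[-1,0.0015,0.4035,0,-75.8],[-1,0.0015,0.4035,0,-75.8],[-1,0.0015,0.4035,0,-75.8]]'; python3 - <<'E'
from h import *
go([.5854,.0,.063],90.9)
b=viewer.camera('side');cv2.imwrite('pics/e.png',cv2.resize(b[100:250,150:350],None,fx=4,fy=4,interpolation=cv2.INTER_CUBIC)[:600])
E
```

```text
clock: 11.0
tool_pos: [0.5845, -0.001, 0.2063]
tool_rot: [0.703, 0.712, -0.001, -0.001]
wrist_force: [0.3, 0.5, -1.7]
gripper_width: 0.0424
grasp_force: 42.4
shift [0.0009 0.0014 0.1433] turn -0.18 | tcp [ 0.5845 -0.001   0.2063] h 90.72 w 0.0424 F [ 0.3  0.5 -1.7] t 11.0
```

View pics/e.png

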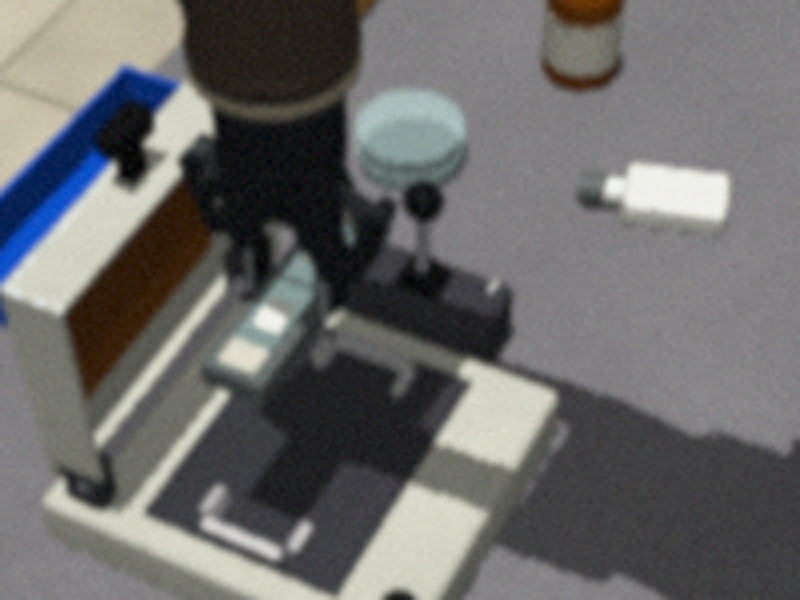

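The carrier is held level over the nest. Its left end top corners are at about (205,365) and (262,385). The left end guide runs from (205,522) to (278,552).

```bash
python3 - <<'E'
from h import *
D=lambda u,v:(150+(u+.5)/4-.5,100+(v+.5)/4-.5)
for q in [(205,363),(262,381)]: print(ray('side',D(*q),.216).round(4))
for q in [(205,522),(278,552),(215,488),(303,525),(404,375),(322,340)]: print(ray('side',D(*q),.058).round(4))
E
```

```text
[0.5998 0.0774 0.216 ]
[0.5623 0.0737 0.216 ]
[0.6115 0.0886 0.058 ]
[0.556  0.0867 0.058 ]
[0.6205 0.0616 0.058 ]
[0.5522 0.0604 0.058 ]
[ 0.5538 -0.086   0.058 ]
[ 0.6224 -0.0879  0.058 ]
```

```bash
python3 -m pendant '[[-1,0.0015,0.002,0.03,-0.2],[-1,0.0015,0.002,0.06,-0.2],[-1,0.0015,0.002,0.09,-0.2],[-1,0.0015,0.002,0.11,-0.2],[-1,0.0015,0.002,0.125,-0.2],[-1,0.0015,0.002,0.132,-0.2],[-1,0.0015,0.002,0.137,-0.2],[-1,0.0015,0.002,0.140,-0.2],[-1,0.0015,0.002,0.143,-0.2],[-1,0.0015,0.002,0.143,-0.2]]'; python3 - <<'E'
from h import *
go([.5854,.0,.0603],90.9)
E
```

```text
clock: 11.88
tool_pos: [0.5876, 0.002, 0.0655]
tool_rot: [0.7, 0.714, 0.0, 0.0]
wrist_force: [-0.4, -0.6, -1.3]
gripper_width: 0.0428
grasp_force: 42.4
shift [-0.0019 -0.0022  0.0052] turn 0.19 | tcp [0.5876 0.002  0.0655] h 91.09 w 0.0428 F [-0.4 -0.6 -1.3] t 11.88
```

```bash
python3 -m pendant '[[-1,-0.001,-0.001,0.0015,0.1],[-1,-0.001,-0.001,0.003,0.1],[-1,-0.001,-0.001,0.0045,0.1],[-1,-0.001,-0.001,0.0055,0.1],[-1,-0.001,-0.001,0.0065,0.1],[-1,-0.001,-0.001,0.0065,0.1]]'; python3 - <<'E'
from h import *
go([.5854,.0,.0603],90.9)
E
```

```text
clock: 12.38
tool_pos: [0.5866, 0.0006, 0.0603]
tool_rot: [0.701, 0.713, 0.0, 0.0]
wrist_force: [-7.3, -0.5, 25.8]
gripper_width: 0.0425
grasp_force: 45.2
shift [-0.0006 -0.0012 -0.    ] turn 0.07 | tcp [0.5866 0.0006 0.0603] h 90.97 w 0.0425 F [-7.3 -0.5 25.8] t 12.38
```

```bash
python3 -m pendant '[[-1,0,0,-0.001,0],[-1,0,0,-0.001,0],[0.5,0,0,-0.001,0],[0.5,0,0,-0.001,0],[0.5,0,0,-0.001,0],[0.5,0,0,-0.001,0],[0.5,0,0,-0.03,0],[0.5,0,0,-0.06,0],[0.5,0,0,-0.1,0],[0.5,0,0,-0.14,0],[0.5,0.04,-0.1,-0.18,0],[0.5,0.12,-0.16,-0.24,0],[0.5,0.16,-0.16,-0.24,0],[0.5,0.2,-0.16,-0.24,0],[0.5,0.2,-0.16,-0.24,0],[0.5,0.2,-0.16,-0.24,0]]'; python3 - <<'E'
from h import *
go([.5854,.0,.0603],90.9)
a=viewer.camera('top');b=viewer.camera('side')
cv2.imwrite('pics/f.png',np.hstack([cv2.resize(a[110:220,195:295],None,fx=4,fy=4,interpolation=cv2.INTER_CUBIC),cv2.resize(b[140:250,160:260],None,fx=4,fy=4,interpolation=cv2.INTER_CUBIC)]))
E
```

```text
clock: 13.72
tool_pos: [0.4372, 0.1719, 0.2893]
tool_rot: [0.701, 0.713, 0.0, 0.0]
wrist_force: [1.2, 0.4, 0.6]
gripper_width: 0.0643
grasp_force: 0.0
shift [-0.1744  0.1453  0.229 ] turn 0.04 | tcp [0.4372 0.1719 0.2893] h 90.94 w 0.0643 F [1.2 0.4 0.6] t 13.72
```

View pics/f.png

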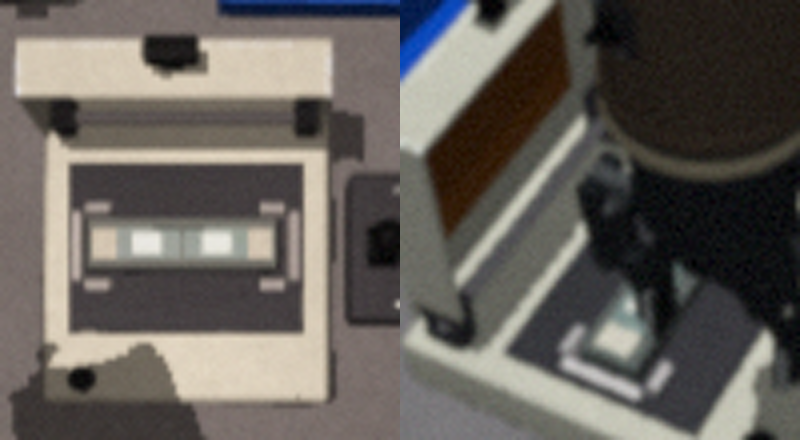

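The carrier lies straight in the nest (left half), centre at about (182,243) against the nest's (185,246), which is about 3 mm off. Next I'll go above the handle to close the shield.

```bash
python3 - <<'E'
from h import *
go([.7118,-.0045,.37],.9)
E
python3 -m pendant '[[0.8,0,0,-0.04,7],[0.8,0,0,-0.08,14],[0.8,-0.01,0.02,-0.08,21],[0.8,-0.03,0.05,-0.08,28],[0.8,-0.05,0.08,-0.08,35],[0.8,-0.07,0.11,-0.08,42],[0.8,-0.09,0.14,-0.08,49],[0.8,-0.11,0.17,-0.08,56],[0.8,-0.13,0.2,-0.08,63],[0.8,-0.15,0.23,-0.08,70],[0.8,-0.17,0.25,-0.08,77],[0.8,-0.181,0.2715,-0.08,84],[0.8,-0.181,0.2715,-0.08,90],[0.8,-0.181,0.2715,-0.08,90],[0.8,-0.181,0.2715,-0.08,90],[0.8,-0.181,0.2715,-0.08,90]]'; python3 - <<'E'
from h import *
go([.7118,-.0045,.2766],.9)
E
```

```text
shift [-0.1851  0.2714 -0.0793] turn 90.31 | tcp [0.4367 0.1749 0.2904] h 91.21 w 0.0643 F [ 0.4 -0.8 -0.7] t 13.82
clock: 15.15
tool_pos: [0.7126, -0.0053, 0.3683]
tool_rot: [1.0, 0.011, -0.0, -0.0]
wrist_force: [0.5, 0.5, -0.1]
gripper_width: 0.0767
grasp_force: 0.0
shift [-0.0007 -0.0008  0.0917] turn 0.31 | tcp [ 0.7126 -0.0053  0.3683] h 1.21 w 0.0767 F [ 0.5  0.5 -0.1] t 15.15
```

```bash
python3 -m pendant '[[0.8,-0.0007,-0.0008,0.04,0.2],[0.8,-0.0007,-0.0008,0.08,0.2],[0.8,-0.0007,-0.0008,0.092,0.2],[-1,-0.0007,-0.0008,0.092,0.2],[-1,-0.0007,-0.0008,0.092,0.2],[-1,-0.0007,-0.0008,0.092,0.2],[-1,-0.0007,-0.0008,0.092,0.2],[-1,-0.0007,-0.0008,0.092,0.2]]' 35; python3 - <<'E'
from h import *
go([.7118,-.0045,.2766],.9)
p=sensors.get_obs()['tool_pos'];r=.2201
f0=np.arctan2(p[2]+.0187-.075,.6965-p[0]);print(f0)
for f in np.linspace(f0,.01,25)[1:]: print(f.round(2),np.round([.6965-r*np.cos(f)-p[0],p[2]-(.075-.0187+r*np.sin(f))],3))
E
```

```text
clock: 15.82
tool_pos: [0.7136, -0.0045, 0.2794]
tool_rot: [1.0, 0.007, 0.002, -0.0]
wrist_force: [-0.5, 1.3, 8.8]
gripper_width: 0.0388
grasp_force: 36.1
shift [-0.0018 -0.      0.0028] turn -0.09 | tcp [ 0.7136 -0.0045  0.2794] h 0.81 w 0.0388 F [-0.5  1.3  8.8] t 15.82
1.6473075434860915
1.58 [-0.015  0.003]
1.51 [-0.03   0.003]
1.44 [-0.045  0.005]
1.37 [-0.06   0.007]
1.31 [-0.075  0.011]
1.24 [-0.089  0.015]
1.17 [-0.103  0.02 ]
1.1 [-0.117  0.027]
1.03 [-0.13   0.034]
0.97 [-0.142  0.042]
0.9 [-0.154  0.051]
0.83 [-0.166  0.061]
0.76 [-0.177  0.071]
0.69 [-0.187  0.083]
0.62 [-0.196  0.094]
0.56 [-0.204  0.107]
0.49 [-0.212  0.12 ]
0.42 [-0.218  0.133]
0.35 [-0.224  0.147]
0.28 [-0.228  0.162]
0.21 [-0.232  0.176]
0.15 [-0.235  0.191]
0.08 [-0.237  0.206]
0.01 [-0.237  0.221]
```

```bash
python3 -m pendant '[[-1,-0.015,0,0.003,0],[-1,-0.03,0,0.003,0],[-1,-0.045,0,0.005,0],[-1,-0.06,0,0.007,0],[-1,-0.075,0,0.011,0],[-1,-0.089,0,0.015,0],[-1,-0.103,0,0.02,0],[-1,-0.117,0,0.027,0],[-1,-0.13,0,0.034,0],[-1,-0.142,0.001,0.042,0],[-1,-0.154,0.001,0.051,0],[-1,-0.166,0.001,0.061,0]]'; python3 - <<'E'
from h import *
go([.7118,-.0045,.2766],.9)
E
```

```text
clock: 16.82
tool_pos: [0.5475, -0.007, 0.2174]
tool_rot: [1.0, 0.007, 0.002, -0.001]
wrist_force: [4.7, 10.3, -0.9]
gripper_width: 0.0391
grasp_force: 41.7
shift [ 0.1646 -0.0003 -0.0585] turn -0.12 | tcp [ 0.5475 -0.007   0.2174] h 0.78 w 0.0391 F [ 4.7 10.3 -0.9] t 16.82
```

Forces are small, so I'll carry on down, with shifts relative to (-0.166, 0.061).

```bash
python3 -m pendant '[[-1,-0.011,-0.001,0.010,0],[-1,-0.021,-0.001,0.022,0],[-1,-0.030,-0.001,0.033,0],[-1,-0.038,-0.001,0.046,0],[-1,-0.046,-0.001,0.059,0],[-1,-0.052,-0.001,0.072,0],[-1,-0.058,-0.001,0.086,0],[-1,-0.062,-0.001,0.101,0],[-1,-0.066,-0.001,0.115,0],[-1,-0.068,-0.001,0.125,0],[-1,-0.069,-0.001,0.135,0],[-1,-0.070,-0.001,0.145,0],[-1,-0.071,-0.001,0.152,0],[-1,-0.071,-0.001,0.158,0],[-1,-0.071,-0.001,0.160,0],[-1,-0.071,-0.001,0.160,0]]'; python3 - <<'E'
from h import *
go([.476,-.0045,.061],.9)
E
```

```text
clock: 18.15
tool_pos: [0.4788, -0.0079, 0.0587]
tool_rot: [1.0, 0.007, 0.003, 0.0]
wrist_force: [-6.6, 6.2, 57.0]
gripper_width: 0.0392
grasp_force: 62.7
shift [-0.0027 -0.0034 -0.0023] turn -0.11 | tcp [ 0.4788 -0.0079  0.0587] h 0.79 w 0.0392 F [-6.6  6.2 57. ] t 18.15
```

```bash
python3 -m pendant '[[-1,0,0,-0.003,0],[-1,0,0,-0.003,0],[0.8,0,0,-0.003,0],[0.8,0,0,-0.003,0],[0.8,0,0,-0.003,0],[0.8,0,0,-0.003,0],[0.8,0,0,-0.03,0],[0.8,0,0,-0.07,0],[0.8,0,0,-0.11,0],[0.8,0,0,-0.15,0],[0.8,0,0,-0.19,0],[0.8,0,-0.1,-0.19,0],[0.8,0,-0.2,-0.19,0],[0.8,0,-0.28,-0.19,0],[0.8,0,-0.28,-0.19,0],[0.8,0,-0.28,-0.19,0],[0.8,0,-0.28,-0.19,0]]'; python3 - <<'E'
from h import *
go([.476,-.0045,.061],.9)
a=viewer.camera('top');b=viewer.camera('side')
cv2.imwrite('pics/g.png',np.hstack([cv2.resize(a[120:220,200:300],None,fx=4,fy=4,interpolation=cv2.INTER_CUBIC),cv2.resize(b[145:245,200:300],None,fx=4,fy=4,interpolation=cv2.INTER_CUBIC)]))
E
```

```text
clock: 19.57
tool_pos: [0.4714, 0.244, 0.2455]
tool_rot: [1.0, 0.007, 0.0, 0.0]
wrist_force: [0.7, 0.1, 1.3]
gripper_width: 0.0767
grasp_force: 0.0
shift [0.0012 0.2485 0.1845] turn -0.13 | tcp [0.4714 0.244  0.2455] h 0.77 w 0.0767 F [0.7 0.1 1.3] t 19.57
```

View pics/g.png

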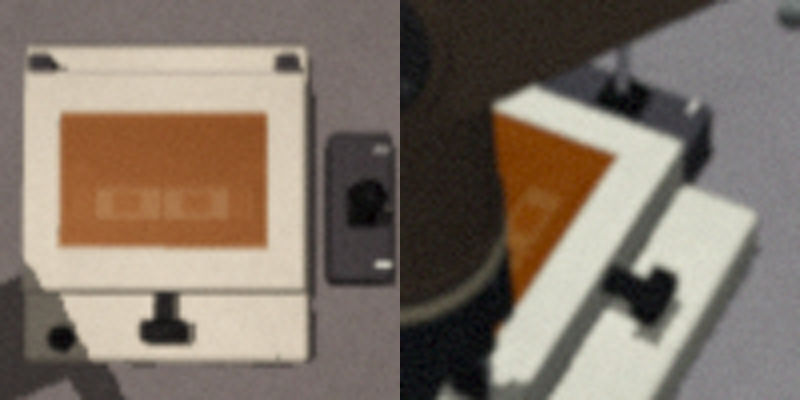

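```bash
python3 - <<'E'
from h import *
c=lambda o,u,v:np.array([o[0]+(u+.5)/4-.5,o[1]+(v+.5)/4-.5])
a,b=c((200,120),167,330),c((200-100,145),645,286)
r=LS(lambda p:np.r_[proj('top',p)[0]-a,proj('side',p)[0]-b],[.5,0,.1]);print('handle',r.x,r.fun)
for t in(0,.05,.1): 
  f=t+.0227;p=[.6965-.22*np.cos(f),-.007,.075+.22*np.sin(f)];print(t,proj('top',p)[0]-a,proj('side',p)[0]-b)
# ball from top at upright
print(ray('top',c((200,120),367,203),.14))
E
```

```text
handle [ 0.47956667 -0.00893686  0.0858103 ] [-0.34653005 -0.89541731  0.74626564  0.07963403]
0 [-0.85022852  0.04683632] [1.40414506 2.3343758 ]
0.05 [-1.00726964 -0.23070176] [ 1.27103604 -0.23325122]
0.1 [-1.16309196 -0.67595515] [ 0.94905722 -2.90685293]
[ 0.58091804 -0.17398617  0.14      ]
```

The shield looks closed, with the carrier visible through the window and the lever upright. The angle reads somewhere between 0 and 0.05 rad, so I'll press the front rim gently with shut fingers. The contact height will confirm it.

```bash
python3 -c "
from h import *
go([.527,-.0075,.115],.9)"; python3 -m pendant '[[-1,0.055,0.04,0,0],[-1,0.055,0.08,0,0],[-1,0.055,0.12,0,0],[-1,0.055,0.16,0,0],[-1,0.055,0.2,0,0],[-1,0.055,0.24,0,0],[-1,0.055,0.252,0,0],[-1,0.055,0.252,0.04,0],[-1,0.055,0.252,0.08,0],[-1,0.055,0.252,0.12,0],[-1,0.055,0.252,0.13,0],[-1,0.055,0.252,0.134,0],[-1,0.055,0.252,0.138,0],[-1,0.055,0.252,0.141,0],[-1,0.055,0.252,0.141,0]]'
```

```text
shift [0.0507 0.2558 0.1301] turn 0.13 | tcp [0.4717 0.2472 0.2454] h 1.03 w 0.0772 F [ 0.  -0.5 -0.6] t 19.67
clock: 20.92
tool_pos: [0.5313, -0.0091, 0.1056]
tool_rot: [1.0, 0.007, 0.001, 0.0]
wrist_force: [-0.3, 0.8, -0.2]
gripper_width: 0.0
grasp_force: 0.0
```

No contact at z = 0.1056, so the angle is already below 0.05. I'll go a little lower.

```bash
python3 -m pendant '[[-1,0,0,0.003,0],[-1,0,0,0.006,0],[-1,0,0,0.009,0],[-1,0,0,0.011,0],[-1,0,0,0.012,0],[-1,0,0,0.012,0]]'
```

```text
clock: 21.42
tool_pos: [0.5312, -0.0091, 0.0967]
tool_rot: [1.0, 0.007, 0.002, 0.0]
wrist_force: [-23.5, 1.8, 91.7]
gripper_width: -0.0001
grasp_force: 45.7
```

The rim contact is at z = 0.097, which is the fully closed height. I'll retreat, check the lever and hand in.

```bash
python3 -m pendant '[[-1,0,0,-0.005,0],[-1,0,0,-0.02,0],[-1,0,0,-0.06,0],[-1,0,0,-0.1,0],[-1,0,0,-0.14,0],[-1,0,0,-0.18,0],[-1,-0.03,-0.1,-0.18,0],[-1,-0.03,-0.2,-0.18,0],[-1,-0.03,-0.25,-0.18,0],[-1,-0.03,-0.25,-0.18,0],[-1,-0.03,-0.25,-0.18,0],[-1,-0.03,-0.25,-0.18,0],[-1,-0.03,-0.25,-0.18,0],[-1,-0.03,-0.25,-0.18,0],[-1,-0.03,-0.25,-0.18,0]]'; python3 - <<'E'
from h import *
print(job.hand_in())
E
```

```text
clock: 22.67
tool_pos: [0.4967, 0.2404, 0.2723]
tool_rot: [1.0, 0.007, -0.0, 0.0]
wrist_force: [0.5, -1.0, -0.3]
gripper_width: -0.0
grasp_force: 0.0
the job is handed in; nothing more can be done
None
```

The job is handed in at about 23 s on the robot's clock, but the verdict was not reported: the carrier lies flat in the nest about 3 mm off centre, the shield is fully closed (rim contact at 97 mm), the dimmer lever looked upright in the last pictures, and no bystander was knowingly touched, though I did not re-measure them.

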